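# Screw the lid back on the push-pin jar

## Robot

A 6-joint arm with a two-finger parallel gripper is mounted at the origin on the work surface. World frame = base frame: x ahead of the robot, y to its left, z up, the work surface at z = 0. Lengths are in m, angles in degrees, forces in N, time in s.
With the tool pointing down it reaches from about 0.375 to 0.9 m from the base axis. Payload 3.1 kg.
Tool frame: the origin (TCP) lies on the centre line of the jaws, within the pads' length; the fingertips stand 22 mm ahead of it and the grasp point (between the pads) lies 3 mm ahead of it; y points along the fingers, z is the direction in which the jaws open and shut, and the axes are right-handed (so a half turn about y gives the same grasp; the last joint's range is limited). The gripper opens to 87 mm and grips with 3 to 60 N. Pads are 19 mm wide; open, the fingers measure 117 mm over their backs; the gripper's body (75 mm by 190 mm) begins 51 mm behind the grasp point.
Start: joints at [-84.597, 30.224, 82.088, -0, 67.689, -10.227], TCP at [0.168, -0.602, 0.208] pointing down, gripper open.
Joint ranges: [-176.69, 176.69], [-43.24, 126.21], [12.49, 139.97], [-82, 262], [0, 151.66], [-163.58, 163.58]. Speed limits (degrees/s): [159.86, 159.86, 180, 180, 180, 180].

## Interface

Orientations are given as a 3x3 rotation matrix whose columns are the frame's x, y, z axes.
In Python, from rig import bot gives the robot as it stands.
- The arm moves only by the tool jog_arm, never from a script. Its argument "motion" is one flat list of numbers, 6 for each row, row after row: the shift along the tool's x, y, z in mm, then the turn, a rotation vector about the tool's x, y, z in degrees. A call has 1 to 20 rows; each row is the pose to reach, as a shift and turn from the pose commanded when the call began, along the tool's axes at that moment; what a row does not reach only later rows make up. A row lasts 1/8 s, in which the tool goes at most 62.5 mm and 10.7 degrees, less where a joint would pass 70% of its speed; a pose out of reach is approached as far as the arm can. A call with a gripper value outside its range is refused whole. "gripper" is the opening, from 0 (shut) to 1 (fully open), set as the call begins (left out, the last holds). The fingers move at their own pace and stop on an object; the grip force is fixed at half the most. Time passes only in rows, so rows that repeat a pose let the fingers close. It gives the time, the measured TCP pose, the force and the opening at its end, in the units of the state.
- bot.read_state(): the state, without advancing time (a new reading comes with each control period).
- bot.capture(name): name is "scene" or "side" or "wrist"; returns (picture, depth): 420x560x3 uint8, red, green, blue; 420x560 float32, m along the optical axis (not along the pixel's ray), 0 where there is no reading.
- bot.get_calibration(name): a dict with "mtx" (3x3 intrinsics, pixels), "k1" (the pictures are not rectified: a ray, as slopes to the right and down, at radius r is drawn at 1 + k1 r^2 times it, then the intrinsics apply), "pose" (4x4, takes a point from camera to world coordinates); the wrist camera has in their place "hand_eye" (4x4, takes a point from camera to tool coordinates, whose origin is the TCP and whose axes are the tool frame's). Camera axes: x right, y up, looking along -z (the intrinsics and any distortion apply to the point x, -y, -z); pixel columns grow to the right and rows downward; lengths in m; the calibration is good to about 2 mm. A picture is of the moment at which its call begins: read the wrist's pose just before it. get_calibration takes no time and is no camera call.
- bot.hand_in(): hands the job in, once; it reports no verdict.
The state is a dict: "time_s": time; "joint_positions": joint angles; "qvel": joint speeds; "tau": joint torques, N m; "position": TCP position; "tcp_rot": TCP orientation; "force": force on the tool from outside, world axes, zero at the start; "moment": the same for the moment, N m; "opening": opening from 0.0 (shut) to 1.0 (fully open).
Only numpy, scipy, OpenCV 4.12 (cv2) and the standard library are available. Lean on these libraries where they do the work, as an engineer would, in place of code of your own. Each camera call takes 0.05 s, during which the arm holds its last target.

## Task

Put the red lid back on the open push-pin jar and screw it down fully home, then let go. Its thread has blunt starts, so set the lid on the neck and turn it backwards (counter-clockwise seen from above) until you feel it drop into the thread, and only then screw it down clockwise. Leave the other things on the desk where they are.

Things in the scene. Friction and masses are not known exactly. Their poses are not given: they have to be found in the camera images.
- lid_centre (a point): centre (half-way up) of the loose red ribbed screw lid lying open side down: 60 mm wide, 28 mm high, about 45 g; z is its axis, out of the closed top. Bore 54 mm, 24 mm deep, with three lugs 120 degrees apart (8 mm wide, 4 mm high, from 1 mm above the skirt's lower edge, reaching in to 22 mm from the axis). Round: any grip direction across the skirt from above does.
- jar_mouth (a point): centre of the open jar's mouth in the plane of its rim, 100 mm above the desk, z up. Clear jar, body 54 mm wide, shoulder 27 mm below the rim, grey foot 100 mm wide, fixed to the desk. Neck 40 mm wide, 51 mm over its threads (1.5 mm sideways play for the lid). Three identical thread starts 120 degrees apart; their angle differs each time and is not given, the yaw here does not tell it.
- lid_on_top (a point): where the lid's centre comes (on the jar's axis, 3.5 mm above the rim) when its lugs rest on the flat top of the thread; 3.5 mm higher if they happen to rest on small raised stops (7 degrees wide), which block clockwise turning up there. Turning counter-clockwise by at most 120 degrees brings the lugs over the gaps between the threads.
- lid_dropped (a point): where the lid's centre comes (5.5 mm below the rim) when its lugs have dropped 9 mm into the gaps, which are 40 degrees wide and leave the lugs about 10 degrees of play either way. At the gap's end a blunt wall stops counter-clockwise turning; a lid twisted hard against that wall can hang there by friction and drops when eased back a few degrees. It cannot be pushed lower without turning clockwise.
- lid_home (a point): where the lid's centre comes (10 mm below the rim) when it is fully home, its ceiling resting on the rim: some 60 to 85 degrees clockwise from the gap, down an easy slope. A hard stop follows about 11 degrees later.
- mug: blue ceramic mug, 76 mm wide, 85 mm high, handle to its own +y; origin at the centre of its underside. Leave it alone.
- tape_centre (a point): orange desk tape dispenser, 130 mm long (own x), 60 mm wide, 74 mm high; point on its centre line 20 mm up. Leave it alone.
- stapler: black and blue stapler, 140 x 36 x 53 mm, long side its own x; origin at the centre of its underside. Leave it alone.
- calculator: grey desk calculator, 150 x 100 x 20 mm; origin at the centre of its underside. Leave it alone.
- pen_pot: white pen pot with pens, 76 mm wide, 160 mm high with the pens; origin at the centre of its underside. Leave it alone.
- clip_jar: a second, closed jar with a white lid, 60 mm wide, 85 mm high; origin at the centre of its underside. Leave it alone.
- glue_stick_center (a point): centre of an upright yellow glue stick, 26 mm wide, 85 mm high. Leave it alone.
- eraser: white eraser, 55 x 24 x 13 mm; origin at the centre of its underside. Leave it alone.
Things that resemble listed ones, but are neither listed nor needed, are in the scene too. Of the things that look like the part that bears lid_centre, the largest one is meant. Leave any turquoise look-alike of the part that bears jar_mouth alone.

How it is judged (in metres and radians):
On the way:
1. the lid has dropped into the thread's starts on the neck (centred within 4 mm, level, its centre lower than 3.5 mm below the rim) (z of lid_centre in the frame of jar_mouth between -0.0125 and -0.0035 m and horizontal distance between lid_centre and jar_mouth below 0.004 m and angle between lid_centre's own z axis and vertical below 0.07 rad), for 0.1 s.
At the end, for the whole second after the job is handed in: The lid is on the jar, level within 0.07 rad, centred within 4 mm, screwed down to within 1.7 mm of fully home (its ceiling on the rim), released and at rest (z of lid_centre in the frame of jar_mouth between -0.0125 and -0.0083 m and horizontal distance between lid_centre and jar_mouth below 0.004 m and angle between lid_centre's own z axis and vertical below 0.07 rad and linear speed of lid below 0.01 m/s and contact force between the fingers and lid below 0.1 N); the robot touches nothing.
It fails at once if one of the other things on the desk is pushed more than 30 mm or tipped over (distance of any of mug, tape_centre, stapler, calculator, pen_pot, clip_jar, glue_stick_center, eraser from where it was at the start of the episode above 0.03 m or angle between any of mug, tape_centre, stapler, calculator, pen_pot, clip_jar, glue_stick_center, eraser's own z axis and vertical above 0.5 rad).
It also fails if it takes over 72 s, if anything falls off the work surface, if the arm or the gripper's body presses on something with over 40 N, if the wrist force passes 120 N, or if a joint passes its speed limit or range.

## Working session

There is one attempt and no reset: what is moved stays moved. The work goes in short steps, Python scripts to look and compute and a tool call to move; the robot and the scene stay as the last step left them, time stands still between calls to the robot, and variables do not carry over. Pictures are saved under pics/ and viewed, and the job is handed in when it is done.

Besides the shell and the picture viewer there is one more tool, called after "Request:" by a JSON object that holds its "op" and its "data", one argument or row to a line. jog_arm: Moves the arm, as the interface text tells. Its arguments: {"type":"object","properties":{"motion":{"type":"array","items":{"type":"number"}},"gripper":{"type":"number"}},"required":["motion"]}

```bash
ls; mkdir -p pics
cat > h.py <<'E'
import numpy as np,cv2
from rig import bot
def cap(n,f):
    s=bot.read_state(); im,d=bot.capture(n); cv2.imwrite('pics/'+f+'.png',im[:,:,::-1]); np.savez('pics/'+f+'.npz',im=im,d=d,p=np.array(s['position']),R=np.array(s['tcp_rot']).reshape(3,3))
    return im,d,s
def pose(n,p=None,R=None):
    c=bot.get_calibration(n)
    if n!='wrist': return np.array(c['pose'])
    T=np.eye(4);T[:3,:3]=R;T[:3,3]=p
    return T@np.array(c['hand_eye'])
def rays(n,uv):
    c=bot.get_calibration(n);K=np.array(c['mtx'])
    uv=np.array(uv,float).reshape(-1,1,2)
    return cv2.undistortPoints(uv,K,np.array([c['k1'],0,0,0,0.]))[:,0]
def world(n,uv,depth,p=None,R=None):
    r=rays(n,uv);d=np.array(depth).reshape(-1,1)
    P=np.c_[r[:,:1]*d,-r[:,1:]*d,-d]
    T=pose(n,p,R);return P@T[:3,:3].T+T[:3,3]
def cloud(n,f):
    z=np.load('pics/'+f+'.npz');d=z['d'];v,u=np.mgrid[:d.shape[0],:d.shape[1]]
    W=world(n,np.c_[u.ravel(),v.ravel()],d.ravel(),z['p'],z['R']).reshape(d.shape+(3,));W[d==0]=np.nan
    return z['im'],W
E
python3 - <<'E'
from h import *
for n in ['scene','side','wrist']: cap(n,n+'0')
s=bot.read_state();print(s)
for n in ['scene','side','wrist']:print(bot.get_calibration(n))
E
```

```text
pics
{'time_s': 0.15, 'joint_positions': array([-8.45957822e+01,  3.02675614e+01,  8.21395965e+01, -5.94532316e-04,
        6.76887422e+01, -1.02282652e+01]), 'qvel': array([-0.00201906, -0.17395795, -0.20182589,  0.0858429 , -0.05633342,
        0.07252047]), 'tau': array([ 4.73733053e-04, -4.40430021e+01, -1.76842171e+01,  6.33473438e-02,
        5.52253216e-02, -1.00771117e-04]), 'position': array([ 0.16837549, -0.60128661,  0.20718713]), 'tcp_rot': array([[-9.63008912e-01, -1.67195424e-04,  2.69469492e-01],
       [-2.69469390e-01,  1.66542655e-03, -9.63007515e-01],
       [-2.87771196e-04, -9.99998599e-01, -1.64887466e-03]]), 'force': array([ 0.21319394,  0.65703773, -0.1505896 ]), 'moment': array([-0.00220654, -0.02444373,  0.04769619]), 'opening': 0.9981604407794713}
{'mtx': array([[410.11796746,   0.        , 280.86747323],
       [  0.        , 410.11796746, 211.14516525],
       [  0.        ,   0.        ,   1.        ]]), 'k1': -0.014012236934297626, 'pose': array([[ 0.64594388, -0.5827618 ,  0.49309754,  1.09783893],
       [ 0.76338297,  0.49165613, -0.41895189, -0.4400
[... 420 characters left out ...]
359,  0.60359853,  0.83779071],
       [-0.02181094,  0.78885225,  0.61419575,  0.90813449],
       [ 0.        ,  0.        ,  0.        ,  1.        ]])}
{'mtx': array([[344.2905222 ,   0.        , 277.37567229],
       [  0.        , 344.2905222 , 210.74515067],
       [  0.        ,   0.        ,   1.        ]]), 'k1': -0.04657255621055506, 'hand_eye': array([[-1.71201498e-04, -9.64291991e-01, -2.64841323e-01,
        -7.36437525e-02],
       [-5.11742280e-04,  2.64841376e-01, -9.64291856e-01,
        -1.76209066e-01],
       [ 9.99999854e-01, -2.95577083e-05, -5.38810223e-04,
         1.53912896e-04],
       [ 0.00000000e+00,  0.00000000e+00,  0.00000000e+00,
         1.00000000e+00]])}
```

View pics/scene0.png

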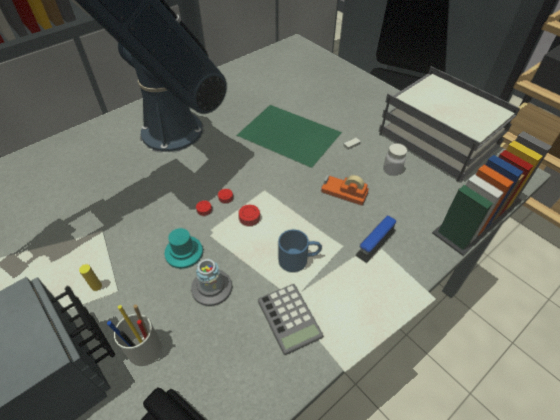

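View pics/side0.png

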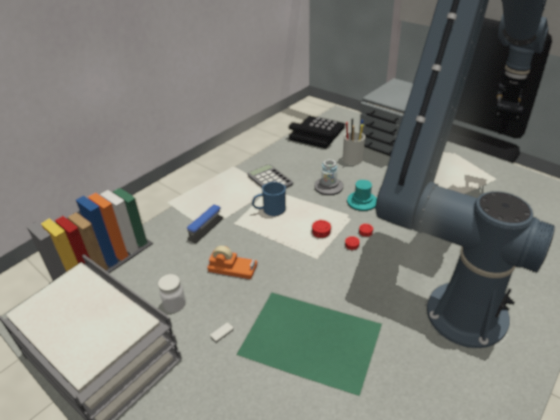

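View pics/wrist0.png

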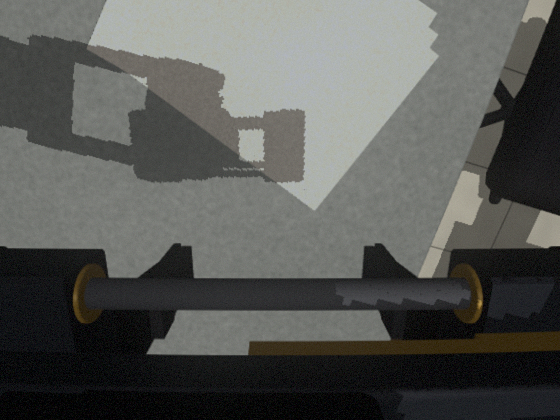

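The scene picture shows the largest red lid at (249,214), with two smaller lids at (204,207) and (225,195). The open jar is at about (208,268), and the turquoise look-alike is at (183,245). I'll measure the lid and jar from both fixed cameras.

```bash
cat > m.py <<'E'
from h import *
for n in ['scene','side']:
    im,W=cloud(n,n+'0'); hsv=cv2.cvtColor(im,cv2.COLOR_RGB2HSV)
    m=((hsv[...,0]<8)|(hsv[...,0]>172))&(hsv[...,1]>150)&(hsv[...,2]>80)
    k,l,st,ce=cv2.connectedComponentsWithStats(m.astype(np.uint8))
    for i in range(1,k):
        if st[i,4]<60: continue
        P=W[l==i];P=P[~np.isnan(P[:,0])]
        zt=np.percentile(P[:,2],95);T=P[P[:,2]>zt-.006]
        lo,hi=np.percentile(T[:,:2],[2,98],axis=0)
        print(n,ce[i].round(),st[i,4],'ztop',zt.round(4),'c',((lo+hi)/2).round(4),'size',(hi-lo).round(3))
    if n=='scene': x0,y0,x1,y1=185,250,235,305
    else: x0,y0,x1,y1=308,150,350,198
    P=W[y0:y1,x0:x1].reshape(-1,3);P=P[~np.isnan(P[:,0])]
    for a,b in [(.003,.02),(.02,.05),(.05,.075),(.075,.09),(.09,.095),(.095,.105),(.105,.2)]:
        T=P[(P[:,2]>a)&(P[:,2]<b)]
        if len(T)>5:
            lo,hi=np.percentile(T[:,:2],[2,98],axis=0);print(' z',a,b,len(T),((lo+hi)/2).round(4),(hi-lo).round(3),T.mean(0).round(4))
    cv2.imwrite('pics/jar_%s.png'%n,cv2.resize(im[y0-10:y1+10,x0-30:x1+30,::-1],None,fx=7,fy=7,interpolation=cv2.INTER_CUBIC))
E
python3 m.py
```

```text
scene [517. 160.] 216 ztop 0.1907 c [0.895  0.5228] size [0.074 0.026]
scene [225. 194.] 132 ztop 0.0228 c [ 0.3746 -0.04  ] size [0.039 0.036]
scene [203. 207.] 147 ztop 0.0233 c [ 0.3733 -0.1147] size [0.038 0.037]
scene [249. 213.] 262 ztop 0.0305 c [ 0.4808 -0.0337] size [0.052 0.051]
 z 0.003 0.02 778 [ 0.5679 -0.2406] [0.155 0.095] [ 0.5854 -0.242   0.0128]
 z 0.02 0.05 317 [ 0.5576 -0.2416] [0.142 0.061] [ 0.5907 -0.2451  0.0313]
 z 0.05 0.075 161 [ 0.6077 -0.2429] [0.032 0.049] [ 0.6148 -0.2483  0.0647]
 z 0.075 0.09 196 [ 0.6002 -0.243 ] [0.042 0.043] [ 0.6009 -0.242   0.0835]
 z 0.09 0.095 84 [ 0.5994 -0.241 ] [0.04  0.048] [ 0.6021 -0.2419  0.092 ]
 z 0.095 0.105 100 [ 0.5973 -0.2412] [0.037 0.038] [ 0.5982 -0.2416  0.0993]
side [ 67. 225.] 204 ztop 0.191 c [0.8908 0.5236] size [0.074 0.025]
side [321. 229.] 233 ztop 0.031 c [ 0.4751 -0.0266] size [0.048 0.05 ]
side [365. 230.] 120 ztop 0.0232 c [ 0.3691 -0.1087] size [0.035 0.036]
side [352. 243.] 129 ztop 0.0233 c [ 0.3701 -0.0352] size [0.034 0.035]
 z 0.003 0.02 546 [ 0.6441 -0.3138] [0.239 0.262] [ 0.6215 -0.2806  0.0089]
 z 0.02 0.05 209 [ 0.6071 -0.3089] [0.087 0.205] [ 0.5977 -0.2667  0.0337]
 z 0.05 0.075 121 [ 0.603  -0.3093] [0.07  0.198] [ 0.5918 -0.243   0.0623]
 z 0.075 0.09 77 [ 0.5929 -0.2339] [0.044 0.045] [ 0.5909 -0.2293  0.0825]
 z 0.09 0.095 46 [ 0.594  -0.2361] [0.046 0.043] [ 0.5946 -0.234   0.0926]
 z 0.095 0.105 52 [ 0.5961 -0.238 ] [0.037 0.041] [ 0.5959 -0.2371  0.0992]
```

Request:
{"op": "jog_arm", "data": {
  "motion": [-30,0,-31,0,0,0,-75,0,-78,0,0,0,-120,0,-124,0,0,0,-165,0,-170,0,0,0,-210,0,-217,0,0,0,-255,0,-263,0,0,0,-300,10,-310,0,0,0,-345,20,-356,0,0,0,-390,30,-402,0,0,0,-425,45,-438,0,0,0,-445,60,-459,0,0,0,-452,67,-466,0,0,0,-452,67,-466,0,0,0,-452,67,-466,0,0,0]
}}

```text
time_s: 1.9
position: [0.478, -0.0325, 0.1413]
tcp_rot: [[-0.963, 0.0, 0.268], [-0.268, -0.0, -0.963], [-0.0, -1.0, 0.001]]
force: [0.1, -0.2, -0.1]
opening: 1.0
```

```bash
cat > w.py <<'E'
import sys
from h import *
f=sys.argv[1]
im,d,s=cap('wrist',f)
print(s['time_s'],s['position'],s['joint_positions'].round(1),s['force'].round(2),s['opening'])
E
python3 w.py w1
python3 - <<'E'
from h import *
im,W=cloud('scene','scene0')
for n,(u,v) in dict(turq=(179,235),foot=(170,255),pens=(127,318),pot=(135,335),mug=(293,240)).items(): print(n,W[v-2:v+3,u-2:u+3].reshape(-1,3).mean(0).round(3))
E
```

```text
1.9 [ 0.47799393 -0.03250961  0.14132038] [-17.3  25.1 106.6  -0.   48.3  57.2] [ 0.05 -0.17 -0.05] 1.0004182058273887
turq [ 0.458 -0.233  0.073]
foot [ 0.457 -0.271  0.019]
pens [ 0.605 -0.437  0.112]
pot [nan nan nan]
mug [ 0.64  -0.01   0.044]
```

View pics/w1.png

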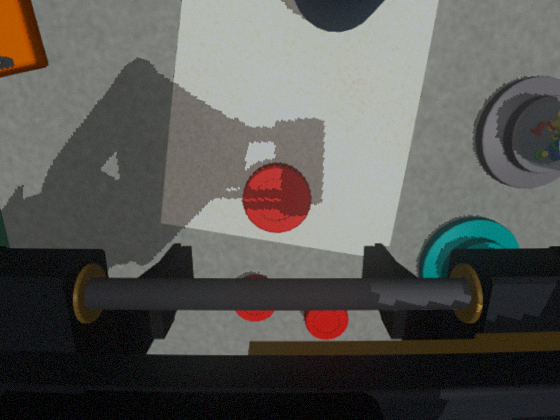

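The wrist picture shows the lid at (277,198), about 34 px in radius and nearly centred between the jaws. The jar is at about (537,130) and the turquoise decoy at (472,255).

```bash
cat > lid.py <<'E'
import sys
from h import *
f=sys.argv[1]
z=np.load('pics/%s.npz'%f);im,W=cloud('wrist',f)
hsv=cv2.cvtColor(im,cv2.COLOR_RGB2HSV)
m=((hsv[...,0]<8)|(hsv[...,0]>172))&(hsv[...,1]>130)&(hsv[...,2]>50)
k,l,st,ce=cv2.connectedComponentsWithStats(m.astype(np.uint8))
i=1+np.argmax(st[1:,4]);P=W[l==i];P=P[~np.isnan(P[:,0])]
print(ce[i],st[i]); zt=np.median(P[P[:,2]>np.percentile(P[:,2],50)][:,2]);T=P[P[:,2]>zt-.004]
print('ztop',zt)
h,_=0,0
(c,r)=cv2.minEnclosingCircle((T[:,:2]*1000).astype(np.float32));print('circ',c,r, T.mean(0))
E
python3 lid.py w1
```

```text
[276.38421198 198.02070108] [ 243  163   68   70 3623]
ztop 0.02784356084827569
circ (481.6856994628906, -31.644472122192383) 30.12056541442871 [ 0.48234048 -0.03086537  0.02734393]
```

Request:
{"op": "jog_arm", "data": {
  "motion": [-4,15,0,0,0,0,-4,35,0,0,0,0,-4,60,0,0,0,0,-4,80,0,0,0,0,-4,95,0,0,0,0,-4,105,0,0,0,0,-4,112,0,0,0,0,-4,115,0,0,0,0,-4,115,0,0,0,0]
}}

```text
time_s: 3.08
position: [0.4822, -0.0303, 0.0261]
tcp_rot: [[-0.963, 0.0, 0.269], [-0.269, -0.0, -0.963], [-0.0, -1.0, 0.0]]
force: [-0.1, -0.4, 0.4]
opening: 0.998
```

```bash
python3 w.py w2
```

```text
3.075 [ 0.4821533  -0.03025111  0.0260726 ] [-16.9  37.8 110.4  -0.   31.9  57.5] [-0.08 -0.35  0.42] 0.9979203877919159
```

View pics/w2.png

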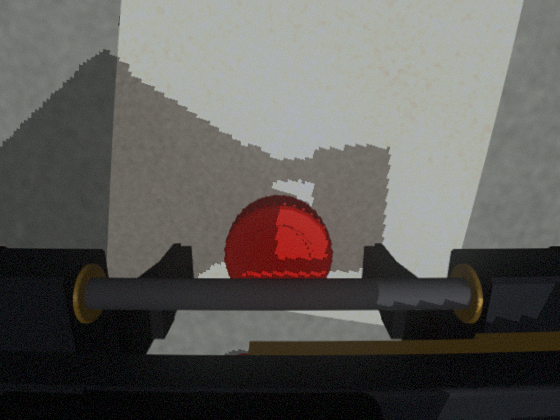

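```bash
python3 lid.py w2
python3 - <<'E'
from h import *
im,W=cloud('wrist','w2')
for v in range(190,276,4): print(v,im[v,278],W[v,278].round(4))
for v in (230,250):
  for u in (222,226,230,240,320,326,330,334): print(u,v,W[v,u].round(4))
E
```

```text
[277.92773359 241.70324929] [ 224  196  109   83 7417]
ztop 0.02780740811614657
circ (486.6698303222656, -29.40765953063965) 31.786602020263672 [ 0.48881577 -0.02903719  0.02866221]
190 [128 128 121] [ 5.123e-01 -2.250e-02  5.000e-04]
194 [108  95  88] [ 5.097e-01 -2.320e-02 -3.000e-04]
198 [68 28 28] [ 0.5096 -0.0232  0.0097]
202 [68 33 31] [ 0.5098 -0.0231  0.02  ]
206 [95 26 28] [ 0.509  -0.0233  0.0255]
210 [105  32  34] [ 0.5074 -0.0238  0.0275]
214 [125  36  33] [ 0.5052 -0.0244  0.0273]
218 [176  43  41] [ 0.5032 -0.025   0.0277]
222 [174  39  34] [ 0.5013 -0.0255  0.0285]
226 [158  37  31] [ 0.499  -0.0261  0.0279]
230 [172  31  34] [ 0.4968 -0.0268  0.0278]
234 [171  24  25] [ 0.4943 -0.0275  0.0268]
238 [169  31  24] [ 0.4921 -0.0281  0.0266]
242 [173  36  31] [ 0.4907 -0.0285  0.029 ]
246 [172  28  27] [ 0.4876 -0.0293  0.0267]
250 [171  30  24] [ 0.4857 -0.0299  0.0276]
254 [173  32  30] [ 0.4832 -0.0306  0.027 ]
258 [136  23  27] [ 0.481  -0.0312  0.0272]
262 [102  11  17] [ 0.479  -0.0318  0.0277]
266 [104  21  19] [ 0.4764 -0.0325  0.027 ]
270 [98  8 12] [ 0.4746 -0.033   0.0282]
274 [172  28  23] [ 0.4718 -0.0338  0.0272]
222 230 [0.4788 0.004  0.0008]
226 230 [4.793e-01 1.700e-03 3.000e-04]
230 230 [ 0.4872 -0.0017  0.0203]
240 230 [ 0.4912 -0.0072  0.0274]
320 230 [ 0.5027 -0.0485  0.0273]
326 230 [ 0.5006 -0.0541  0.0167]
330 230 [ 0.4968 -0.0601  0.001 ]
334 230 [ 0.4972 -0.0628  0.    ]
222 250 [0.4658 0.001  0.0005]
226 250 [ 0.4775 -0.0026  0.0263]
230 250 [ 0.4786 -0.0047  0.0275]
240 250 [ 0.48   -0.01    0.0273]
320 250 [ 0.492  -0.0518  0.0279]
326 250 [ 0.4928 -0.0549  0.0279]
330 250 [ 0.4929 -0.0574  0.0265]
334 250 [ 0.4843 -0.0671 -0.0008]
```

Request:
{"op": "jog_arm", "data": {
  "motion": [1,0,0,0,0,0,1,0,0,0,0,0]
}}

```text
time_s: 3.38
position: [0.4811, -0.0305, 0.0263]
tcp_rot: [[-0.963, 0.0, 0.269], [-0.269, -0.0, -0.963], [-0.0, -1.0, 0.0]]
force: [-0.3, 0.0, -0.6]
opening: 1.001
```

Request:
{"op": "jog_arm", "data": {
  "gripper": 0.4,
  "motion": [0,0,0,0,0,0,0,0,0,0,0,0,0,0,0,0,0,0,0,0,0,0,0,0,0,0,0,0,0,0,0,0,0,0,0,0]
}}

```text
time_s: 4.12
position: [0.481, -0.0305, 0.0259]
tcp_rot: [[-0.963, 0.0, 0.269], [-0.269, -0.0, -0.963], [-0.0, -1.0, 0.0]]
force: [-0.4, -0.3, 0.5]
opening: 0.437
```

```bash
python3 w.py w3
```

```text
4.125 [ 0.48104615 -0.03048693  0.02593513] [-16.9  37.7 110.5  -0.   31.7  57.4] [-0.37 -0.29  0.45] 0.43724732183384374
```

View pics/w3.png

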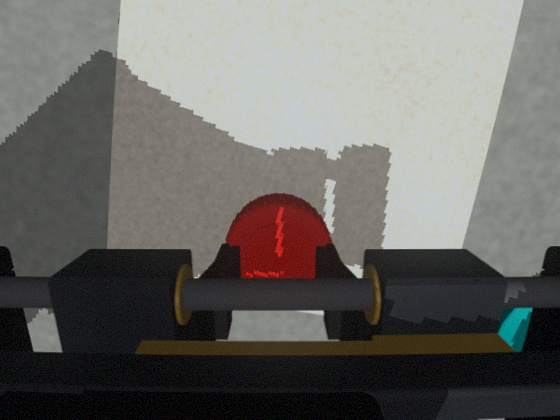

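```bash
python3 - <<'E'
from h import *
for f in ('w2','w3'):
    z=np.load('pics/%s.npz'%f);d=z['d']
    print(f)
    for v in (205,235,248,255,265,275,290,315,330): print(v,(d[v,180:380:10]*1000).astype(int))
E
python3 - <<'E'
import cv2
a=cv2.imread('pics/w3.png')[180:350,170:390]
cv2.imwrite('pics/w3c.png',cv2.resize(a,None,fx=3.5,fy=3.5,interpolation=cv2.INTER_CUBIC))
E
```

```text
w2
205 [207   0 207 207 208 209 207 199 188 183 182 184 192 210 209 207 210 208
 208 208]
235 [214 213 212 213 212 186 185 185 184 184 184 184 182 184 184 213 212 213
 214 213]
248 [170 170 215 214 215 186 185 186 187 186 186 186 186 186 187 188 214 214
 215 171]
255 [160 171 217 216 216 188 188 187 188 187 189 188 188 188 189 187 217 216
 217 161]
265 [154 171 218 218 219 189 189 189 190 189 189 188 189 189 188 191 219 217
 218 159]
275 [154 171 220 220 219 191 191 189 191 191 191 190 190 191 190 221 220 219
 221 159]
290 [82 84 83 83 83 83 82 83 84 83 83 84 83 83 84 84 83 84 83 83]
315 [227 229 230 229 228 229 229 229 228 229 230 229 230 228 228 229 228 228
 227 228]
330 [234 232 232 233 232 232 233 233 233 232 232 232 232 233 232 232 234 232
 233 233]
w3
205 [207 208 208 208 207 208 206 194 182 181 181 181 188 197 208 208 208 209
 208 207]
235 [214 212 212 213 214 186 184 185 185 185 184 185 185 184 183 212 214 213
 213 212]
248 [215 215 214 214 165 169 186 186 186 186 186 186   0 185 170 164 214 215
 216 216]
255 [ 88  92 215 216 157 160 173 187 188 188 187 188 187 187 161 156 217 216
 217  88]
265 [ 84  92 217 147 147 150 174 190 189 188 190 188 189 187 153 151 147 219
 218  86]
275 [ 81  90 220 138 141 143 173 190 191 190 191 192 190 189 152 141 137 138
 219  84]
290 [80 84 84 83 83 83 83 83 82 83 83 83 83 83 82 84 83 84 83 82]
315 [ 81  89 105 120 127 138 229 229 228 229 229 229 229 229 228 127 127 111
  98  83]
330 [ 82  92 105 120 129 231 232 232 232 233 231 233 232 233 232 128 129 111
  96  87]
```

View pics/w3c.png

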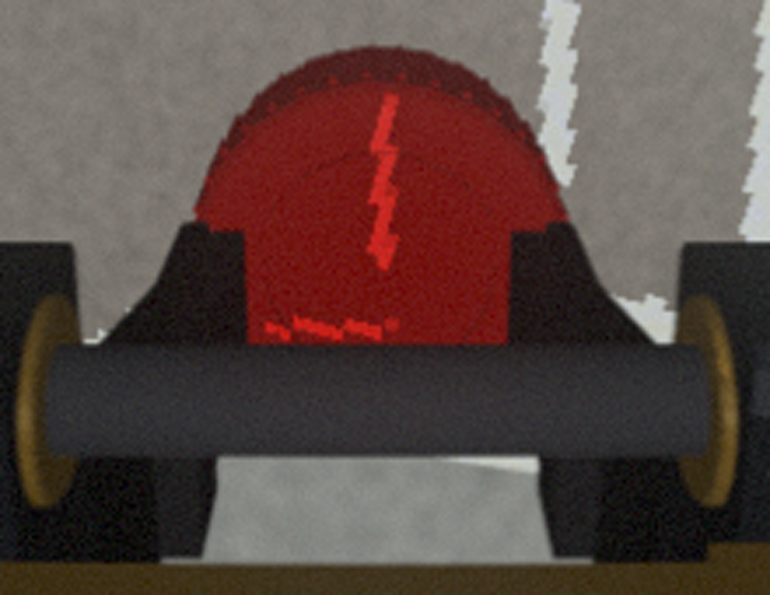

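Run:
```python
from h import *
for n,b in (('side',(150,180,200,150)),('scene',(150,130,200,150))):
    im,d,s=cap(n,n+'3')
    x,y,w,h=(230,130,180,135) if n=='side' else (160,130,180,135)
    cv2.imwrite('pics/%s3c.png'%n,cv2.resize(im[y:y+h,x:x+w,::-1],None,fx=4,fy=4,interpolation=cv2.INTER_CUBIC))
print(s['opening'])
```

```text
0.41659088841786973
```

View pics/side3c.png

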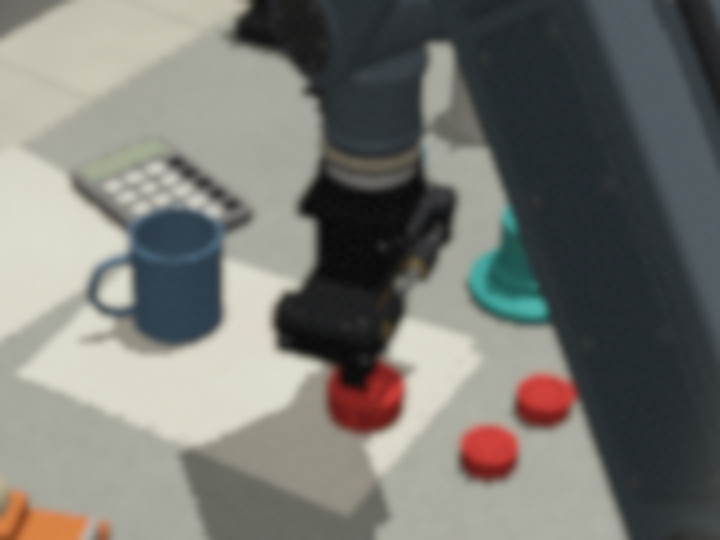

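View pics/scene3c.png

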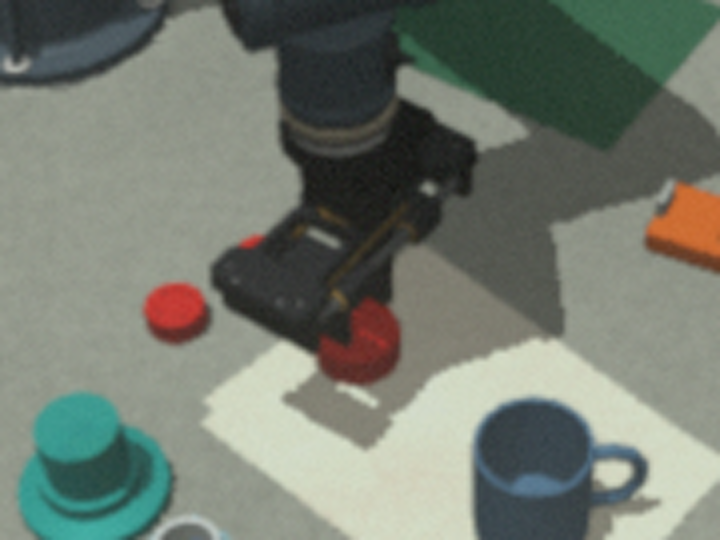

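The wrist depth puts the fingertips about 17 mm behind the TCP, not 22 mm ahead as stated. The jaws therefore closed above the lid without touching it, and the fixed cameras agree. I'll open, lower in steps and check the tips again.

Request:
{"op": "jog_arm", "data": {
  "gripper": 1.0,
  "motion": [0,0,0,0,0,0,0,0,0,0,0,0,0,0,0,0,0,0,0,0,0,0,0,0,0,0,0,0,0,0,0,0,0,0,0,0,0,8,0,0,0,0,0,16,0,0,0,0,0,24,0,0,0,0,0,24,0,0,0,0]
}}

```text
time_s: 5.52
position: [0.4804, -0.0303, 0.001]
tcp_rot: [[-0.963, -0.002, 0.269], [-0.269, 0.001, -0.963], [0.002, -1.0, -0.001]]
force: [0.1, 0.4, -0.5]
opening: 1.001
```

```bash
python3 w.py w4
python3 - <<'E'
from h import *
z=np.load('pics/w4.npz');d=z['d']
for v in (235,244,248,255,265,275): print(v,(d[v,182:216:2]*1000).astype(int),(d[v,340:374:2]*1000).astype(int))
E
```

```text
5.525 [ 0.48040212 -0.03034184  0.00104484] [-16.9  40.7 111.   -0.   28.5  57.4] [ 0.1  0.4 -0.5] 1.000538726903828
235 [186 188 186 187 187 188 188 186 185 186 186 187 187 186 186 186 187] [186 187 186 187 187 187 186 186 186 186 186 186 187 186 186 186 187]
244 [187 188 187 187 187 187 188 188 188 187 187 188 188 188 188 188 188] [187 189 188 188 188 188 189 187 188 188 187 189 188 187 189 187 187]
248 [170 170 169 170 170 188 189 189 189 190 188 188 189   0 188 188 188] [188 189 189 189 188 189 189 189 188 188 189 188 174 169 169 170 170]
255 [160 160 164 167 170 189 190 190 191 189 189 189 189 191 189 190 189] [189 189 189 190 190 190 190 189 190 189 190 189 172 169 164 161 160]
265 [156 159 163 166 172 175 191 192 191 191 192 191 191 191 190 191 192] [164 192 192 192 191 192 191 192 191 191 192 190 173 167 163 159 158]
275 [157 160 164 167 170 175 193 193 193 193 193 193 192 193 193 192 192] [164 193 192 193 193 193 193 193 194 192 193 174 171 166 163 160 157]
```

View pics/w4.png

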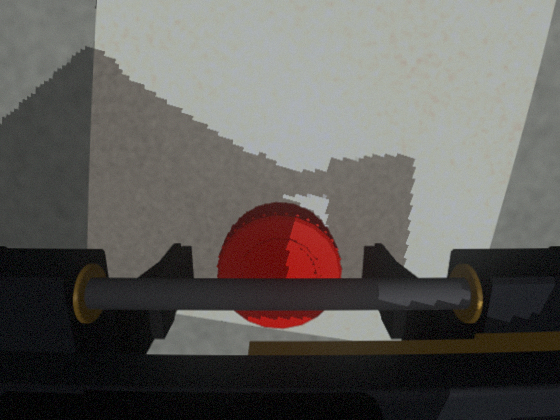

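Request:
{"op": "jog_arm", "data": {
  "motion": [0,6,0,0,0,0,0,10,0,0,0,0,0,13,0,0,0,0,0,13,0,0,0,0]
}}

```text
time_s: 6.08
position: [0.4809, -0.0304, -0.0113]
tcp_rot: [[-0.963, -0.0, 0.269], [-0.269, 0.0, -0.963], [0.0, -1.0, -0.0]]
force: [0.1, 0.0, 0.1]
opening: 0.998
```

Request:
{"op": "jog_arm", "data": {
  "gripper": 0.4,
  "motion": [0,0,0,0,0,0,0,0,0,0,0,0,0,0,0,0,0,0,0,0,0,0,0,0,0,0,0,0,0,0]
}}

```text
time_s: 6.7
position: [0.4811, -0.0305, -0.0109]
tcp_rot: [[-0.963, 0.0, 0.269], [-0.269, -0.0, -0.963], [-0.0, -1.0, 0.0]]
force: [-0.6, -0.6, 0.5]
opening: 0.686
```

```bash
python3 w.py w5
```

```text
6.7 [ 0.48113407 -0.03053448 -0.01094467] [-16.9  42.1 111.1   0.   26.8  57.4] [-0.57 -0.57  0.51] 0.686348711842687
```

View pics/w5.png

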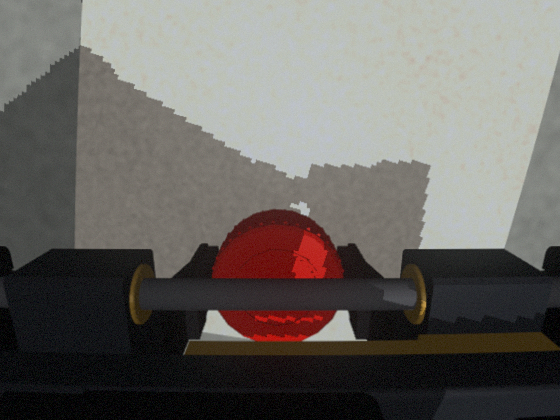

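Request:
{"op": "jog_arm", "data": {
  "motion": [0,-10,0,0,0,0,0,-30,0,0,0,0,0,-60,0,0,0,0,0,-95,0,0,0,0,0,-130,5,0,0,0,1,-155,25,0,0,0,2,-168,60,0,0,0,3,-171,100,0,0,0,3,-171,140,0,0,0,4,-171,180,0,0,0,5,-171,210,0,0,0,5,-171,228,0,0,0,5,-171,233,0,0,0,5,-171,233,0,0,0,5,-171,233,0,0,0]
}}

```text
time_s: 8.62
position: [0.5385, -0.2548, 0.1599]
tcp_rot: [[-0.963, -0.001, 0.27], [-0.27, 0.001, -0.963], [0.001, -1.0, -0.001]]
force: [-0.6, 1.2, -0.4]
opening: 0.687
```

```bash
python3 w.py w6; python3 w.py w6b
```

```text
8.625 [ 0.53852322 -0.25481563  0.15988516] [-36.1  31.3  89.1   0.   59.7  38.2] [-0.64  1.24 -0.4 ] 0.6872034814923494
8.675 [ 0.53866262 -0.2549307   0.15995223] [-36.1  31.3  89.1   0.   59.7  38.2] [ 0.45  0.35 -0.53] 0.6863420539596821
```

View pics/w6.png

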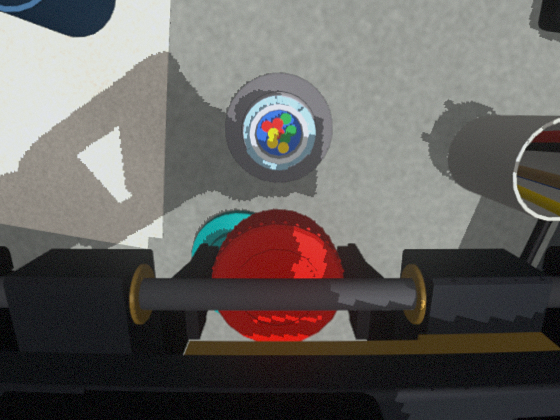

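The lid is held between the jaws, and the open jar's mouth is at about (279,133). I'll enlarge that area and measure it.

Run:
```python
from h import *
z=np.load('pics/w6.npz');im=z['im'];d=z['d']
c=cv2.resize(im[65:190,220:340,::-1],None,fx=5,fy=5,interpolation=cv2.INTER_CUBIC);cv2.imwrite('pics/w6c.png',c)
im2,W=cloud('wrist','w6')
print((d[133,230:330:3]*1000).astype(int));print((d[80:190:3,279]*1000).astype(int))
P=W[85:185,225:335].reshape(-1,3);P=P[~np.isnan(P[:,0])]
for a,b in [(.005,.02),(.07,.08),(.08,.088),(.088,.095),(.095,.106)]:
    T=P[(P[:,2]>a)&(P[:,2]<b)]
    if len(T)>8:
        c,r=cv2.minEnclosingCircle((T[:,:2]*1000).astype(np.float32));print(a,b,len(T),np.round(c,1),round(r,1),T.mean(0).round(4))
# lid in tool: circle of lid edge
hsv=cv2.cvtColor(im,cv2.COLOR_RGB2HSV)
m=((hsv[...,0]<8)|(hsv[...,0]>172))&(hsv[...,1]>130)&(hsv[...,2]>50);m[:200]=0;m[:,:205]=0;m[:,350:]=0
R=z['R'];Q=(W[m]-z['p'])@R;Q=Q[~np.isnan(Q[:,0])]
yt=np.median(Q[:,1]);T=Q[abs(Q[:,1]-yt)<.003]
c,r=cv2.minEnclosingCircle((Q[:,[0,2]]*1000).astype(np.float32));print('lid tool xz mm',c,r,'ytop',yt*1000)
print(T[:,0].min(),T[:,0].max(),T[:,2].min(),T[:,2].max())
for s in range(-20,21,5):
    q=T[abs(T[:,0]-s/1000-.0)<.002]; print(s,q[:,2].min()*1000 if len(q) else 0,q[:,2].max()*1000 if len(q) else 0)
```

```text
[316 315 314 314 301 249 249 231 231 251 253 251 251 245 245 246 246 245
 246 247 246 245 252 252 244 231 231 240 239 313 315 315 315 316]
[303 304 302 303 292 293 229 231 226 226 247 246 247 244 244 245 243 245
 246 247 253   0 249 248 253 255 236 235 246 247 322 324 325 328 342 342
 343]
0.005 0.02 4127 [ 598.9 -239.1] 49.9 [ 0.5973 -0.2396  0.0132]
0.07 0.08 899 [ 598.7 -239. ] 26.9 [ 0.5994 -0.2381  0.078 ]
0.08 0.088 1246 [ 598.6 -238.8] 25.5 [ 0.5995 -0.2393  0.083 ]
0.088 0.095 1111 [ 598.6 -239.1] 25.6 [ 0.5996 -0.2387  0.0904]
0.095 0.106 946 [ 597.8 -240.1] 21.4 [ 0.5987 -0.2391  0.0993]
lid tool xz mm (69.79460906982422, -0.49181532859802246) 105.4546890258789 ytop -38.22126141330892
-0.030374271114908324 0.028547081432521344 -0.028994583231130053 0.0294355465567062
-20 -22.950186866178484 23.497524482608345
-15 -26.12760242454474 26.742970787823744
-10 -28.181091398218413 28.392613105922226
-5 -28.994583231130054 29.4355465567062
0 0 0
5 0 0
10 -26.15724419332811 26.41639102238171
15 -25.447842910261826 25.668537931242607
20 -22.119485801720913 21.58607588998933
```

View pics/w6c.png

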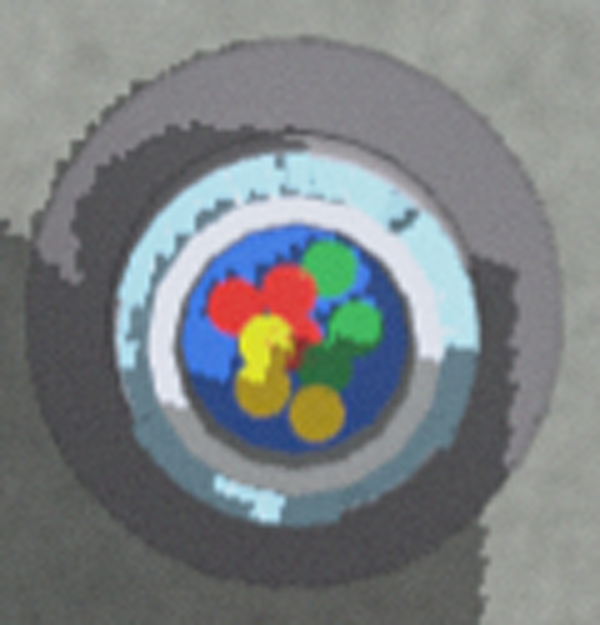

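Request:
{"op": "jog_arm", "data": {
  "motion": [-15,0,0,0,0,0,-40,0,0.5,0,0,0,-55,10,0.7,0,0,0,-61,25,0.7,0,0,0,-61.2,38,0.7,0,0,0,-61.2,48,0.7,0,0,0,-61.2,52,0.7,0,0,0,-61.2,52,0.7,0,0,0]
}}

```text
time_s: 9.72
position: [0.5977, -0.2406, 0.1077]
tcp_rot: [[-0.963, -0.0, 0.269], [-0.269, 0.0, -0.963], [0.0, -1.0, -0.0]]
force: [0.1, 0.6, -0.4]
opening: 0.689
```

Run:
```python
from h import *
for n in ('side','scene'):
    im,d,s=cap(n,n+'7')
    x,y,w,h=(270,110,120,90) if n=='side' else (150,200,120,110)
    cv2.imwrite('pics/%s7c.png'%n,cv2.resize(im[y:y+h,x:x+w,::-1],None,fx=5,fy=5,interpolation=cv2.INTER_CUBIC))
print(s['position'],s['force'])
```

```text
[ 0.59807915 -0.24077263  0.10814162] [ 0.37607279 -0.30503202 -0.82061158]
```

View pics/side7c.png

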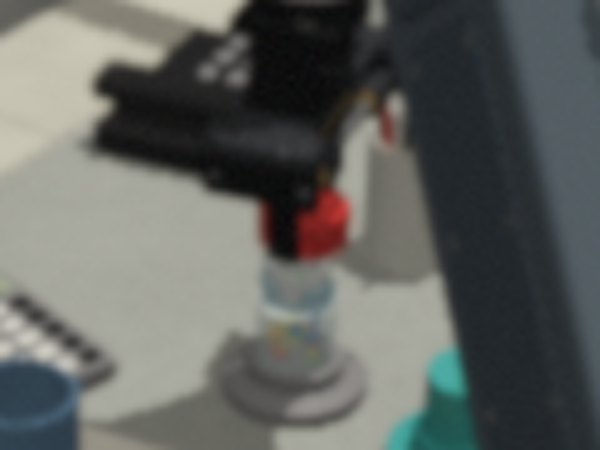

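View pics/scene7c.png

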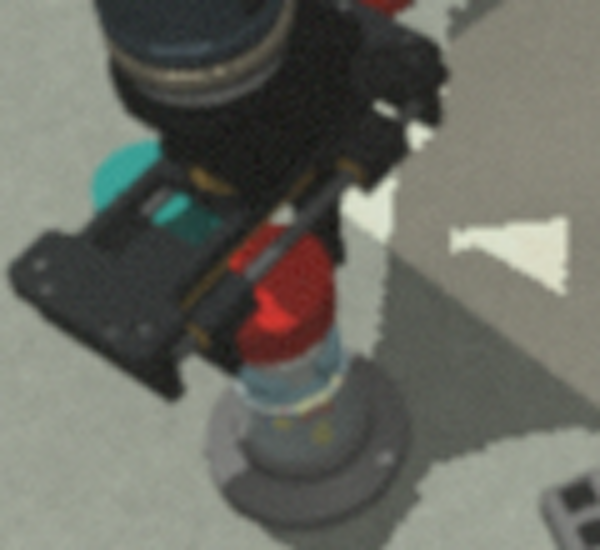

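Request:
{"op": "jog_arm", "data": {
  "motion": [0,0,0,0,0,0,0,0,0,0,0,0]
}}

```text
time_s: 10.07
position: [0.5983, -0.2406, 0.1084]
tcp_rot: [[-0.963, 0.001, 0.269], [-0.269, -0.0, -0.963], [-0.001, -1.0, 0.001]]
force: [0.3, 1.0, 0.4]
opening: 0.687
```

```bash
python3 w.py w7
python3 - <<'E'
from h import *
z=np.load('pics/w7.npz');im=z['im'];d=z['d']
im2,W=cloud('wrist','w7')
cv2.imwrite('pics/w7b.png',im[:,:,::-1])
P=W[:,180:380].reshape(-1,3);P=P[~np.isnan(P[:,0])]
T=P[(P[:,2]>.006)&(P[:,2]<.016)]
c,r=cv2.minEnclosingCircle((T[:,:2]*1000).astype(np.float32));print(c,r)
E
```

```text
10.075 [ 0.59832917 -0.24056812  0.108393  ] [-31.8  38.4  84.    0.   57.5  42.6] [0.26 1.03 0.38] 0.6869310922392482
(592.3229370117188, -190.44384765625) 153.27540588378906
```

View pics/w7.png

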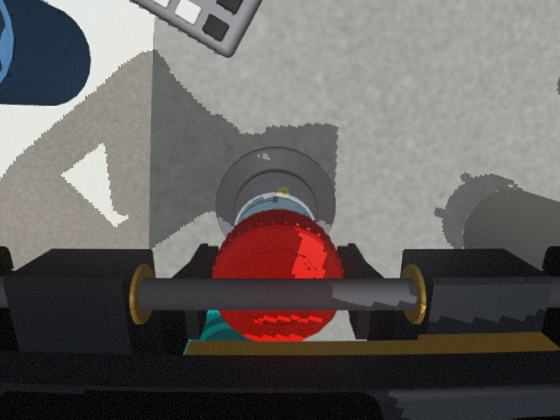

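Request:
{"op": "jog_arm", "data": {
  "motion": [0,5,-1.5,0,0,0,0,12,-1.5,0,0,0,0,18,-1.5,0,0,0,0,22,-1.5,0,0,0,0,24,-1.5,0,0,0,0,26,-1.5,0,0,0,0,26,-1.5,0,0,0]
}}

```text
time_s: 11.0
position: [0.5977, -0.239, 0.0819]
tcp_rot: [[-0.963, -0.0, 0.269], [-0.269, 0.0, -0.963], [0.0, -1.0, -0.0]]
force: [0.1, 0.6, -0.6]
opening: 0.686
```

Request:
{"op": "jog_arm", "data": {
  "motion": [0,1,0,0,0,0,0,2,0,0,0,0,0,2,0,0,0,0]
}}

```text
time_s: 11.38
position: [0.5976, -0.2389, 0.0799]
tcp_rot: [[-0.963, -0.0, 0.269], [-0.269, 0.0, -0.963], [0.0, -1.0, -0.0]]
force: [0.7, 0.2, -0.6]
opening: 0.686
```

Request:
{"op": "jog_arm", "data": {
  "motion": [0,1,0,0,0,0,0,2,0,0,0,0,0,2,0,0,0,0]
}}

```text
time_s: 11.75
position: [0.5978, -0.239, 0.0785]
tcp_rot: [[-0.963, 0.0, 0.269], [-0.269, -0.0, -0.963], [-0.0, -1.0, 0.0]]
force: [-0.1, 0.6, 3.7]
opening: 0.687
```

Request:
{"op": "jog_arm", "data": {
  "motion": [0,1,0,0,0,0,0,2,0,0,0,0,0,2,0,0,0,0]
}}

```text
time_s: 12.12
position: [0.5978, -0.239, 0.0784]
tcp_rot: [[-0.963, 0.001, 0.27], [-0.27, -0.001, -0.963], [-0.0, -1.0, 0.001]]
force: [-3.2, 1.4, 12.7]
opening: 0.686
```

Request:
{"op": "jog_arm", "data": {
  "motion": [0,0,0.05,0,-4,0,0,0,0.1,0,-8,0,0,0,0.15,0,-10,0]
}}

```text
time_s: 12.5
position: [0.5995, -0.2399, 0.0785]
tcp_rot: [[-0.901, 0.004, 0.433], [-0.433, -0.002, -0.901], [-0.003, -1.0, 0.004]]
force: [-0.8, 0.6, 10.3]
opening: 0.686
```

Request:
{"op": "jog_arm", "data": {
  "motion": [0,0,0.05,0,-4,0,0,0,0.1,0,-8,0,0,0,0.15,0,-10,0]
}}

```text
time_s: 12.88
position: [0.5997, -0.2395, 0.0785]
tcp_rot: [[-0.813, 0.004, 0.583], [-0.583, -0.001, -0.813], [-0.003, -1.0, 0.003]]
force: [-0.1, 2.4, 11.1]
opening: 0.689
```

Request:
{"op": "jog_arm", "data": {
  "motion": [0,0,0.05,0,-4,0,0,0,0.1,0,-8,0,0,0,0.15,0,-10,0]
}}

```text
time_s: 13.25
position: [0.5995, -0.2393, 0.0784]
tcp_rot: [[-0.699, 0.004, 0.715], [-0.715, -0.0, -0.699], [-0.002, -1.0, 0.003]]
force: [-1.0, 2.8, 12.5]
opening: 0.683
```

Request:
{"op": "jog_arm", "data": {
  "motion": [0,0,0.05,0,-4,0,0,0,0.1,0,-8,0,0,0,0.15,0,-10,0]
}}

```text
time_s: 13.62
position: [0.5994, -0.2391, 0.0784]
tcp_rot: [[-0.564, 0.003, 0.825], [-0.825, 0.0, -0.564], [-0.002, -1.0, 0.003]]
force: [-0.3, 3.0, 11.3]
opening: 0.69
```

```bash
python3 w.py w8
```

```text
13.625 [ 0.59942867 -0.23911456  0.07837671] [-31.7  40.7  85.    0.1  54.1   2.6] [-0.25  3.   11.34] 0.6895533695569059
```

View pics/w8.png

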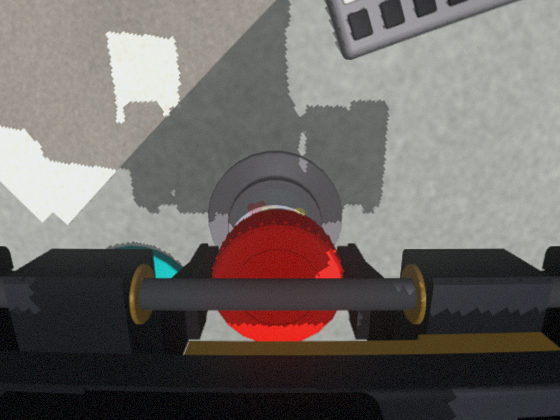

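Request:
{"op": "jog_arm", "data": {
  "motion": [0,0,0.05,0,-4,0,0,0,0.1,0,-8,0,0,0,0.15,0,-10,0]
}}

```text
time_s: 14.05
position: [0.5993, -0.2387, 0.0777]
tcp_rot: [[-0.413, 0.003, 0.911], [-0.911, 0.001, -0.413], [-0.002, -1.0, 0.002]]
force: [0.5, 3.1, 7.4]
opening: 0.689
```

Request:
{"op": "jog_arm", "data": {
  "motion": [0,0,0.05,0,-4,0,0,0,0.1,0,-8,0,0,0,0.15,0,-10,0]
}}

```text
time_s: 14.42
position: [0.5984, -0.2392, 0.0757]
tcp_rot: [[-0.247, 0.0, 0.969], [-0.969, 0.001, -0.247], [-0.001, -1.0, 0.0]]
force: [0.9, 1.3, -0.2]
opening: 0.684
```

Request:
{"op": "jog_arm", "data": {
  "motion": [0,0,0.05,0,-4,0,0,0,0.1,0,-8,0,0,0,0.15,0,-10,0]
}}

```text
time_s: 14.8
position: [0.5979, -0.239, 0.0754]
tcp_rot: [[-0.075, -0.001, 0.997], [-0.997, 0.001, -0.075], [-0.001, -1.0, -0.001]]
force: [-0.1, 1.5, -1.0]
opening: 0.693
```

Request:
{"op": "jog_arm", "data": {
  "motion": [0,2,0,0,0,0,0,4,0,0,0,0,0,6,0,0,0,0,0,7,0,0,0,0,0,7,0,0,0,0]
}}

```text
time_s: 15.42
position: [0.598, -0.2391, 0.0695]
tcp_rot: [[-0.077, -0.001, 0.997], [-0.997, 0.001, -0.077], [-0.001, -1.0, -0.001]]
force: [-2.8, 4.6, 6.0]
opening: 0.685
```

Request:
{"op": "jog_arm", "data": {
  "motion": [0,0.4,-0.1,0,5,0,0,0.6,-0.15,0,10,0,-0.1,0.8,-0.2,0,15,0,-0.1,1,-0.25,0,20,0]
}}

```text
time_s: 15.92
position: [0.5982, -0.2394, 0.0694]
tcp_rot: [[-0.414, 0.0, 0.91], [-0.91, -0.0, -0.414], [0.0, -1.0, 0.0]]
force: [-2.6, 5.5, 8.3]
opening: 0.693
```

Request:
{"op": "jog_arm", "data": {
  "motion": [0,0.4,-0.1,0,5,0,0,0.6,-0.15,0,10,0,-0.1,0.8,-0.2,0,15,0,-0.1,1,-0.25,0,20,0]
}}

```text
time_s: 16.42
position: [0.5983, -0.2396, 0.0681]
tcp_rot: [[-0.701, 0.001, 0.713], [-0.713, -0.001, -0.701], [0.0, -1.0, 0.001]]
force: [-1.8, 2.3, 6.9]
opening: 0.69
```

Request:
{"op": "jog_arm", "data": {
  "motion": [0,0.4,-0.1,0,5,0,0,0.6,-0.15,0,10,0,-0.1,0.8,-0.2,0,15,0,-0.1,1,-0.25,0,20,0]
}}

```text
time_s: 16.92
position: [0.5986, -0.24, 0.0666]
tcp_rot: [[-0.903, 0.002, 0.43], [-0.43, -0.002, -0.903], [-0.001, -1.0, 0.002]]
force: [-1.1, 1.6, 2.5]
opening: 0.689
```

Request:
{"op": "jog_arm", "data": {
  "motion": [0,0.8,-0.1,0,5,0,0,1.4,-0.15,0,10,0,-0.1,2,-0.2,0,15,0,-0.1,2.4,-0.25,0,20,0]
}}

```text
time_s: 17.42
position: [0.5988, -0.2404, 0.0651]
tcp_rot: [[-0.995, 0.002, 0.096], [-0.096, -0.003, -0.995], [-0.002, -1.0, 0.003]]
force: [-2.1, 0.9, 9.1]
opening: 0.687
```

Request:
{"op": "jog_arm", "data": {
  "motion": [0,0.3,-0.1,0,4,0,0,0.6,-0.15,0,8,0,0,0.6,-0.15,0,8,0]
}}

```text
time_s: 17.8
position: [0.5989, -0.2404, 0.0651]
tcp_rot: [[-0.999, 0.003, -0.041], [0.041, -0.003, -0.999], [-0.003, -1.0, 0.003]]
force: [-3.3, 0.3, 8.8]
opening: 0.689
```

Run:
```python
from rig import bot
s=bot.read_state();print(s['position'],s['force'],s['moment'],s['joint_positions'])
```

```text
[ 0.59892522 -0.24044502  0.06507189] [-3.28806183  0.27717327  8.75658756] [0.31797161 0.52345957 0.04282065] [-31.73706745  41.75149424  85.45679675  -0.10004315  52.55376234
  60.69701679]
```

The height has stopped falling at the predicted home level, TCP z 0.065. Next I'll ease off, let go and rise.

Request:
{"op": "jog_arm", "data": {
  "gripper": 1.0,
  "motion": [0,-1.5,0,0,0,0,0,-1.5,0,0,0,0,0,-1.5,0,0,0,0,0,-1.5,0,0,0,0,0,-1.5,0,0,0,0]
}}

```text
time_s: 18.42
position: [0.5978, -0.2387, 0.0642]
tcp_rot: [[-0.999, -0.0, -0.041], [0.041, 0.0, -0.999], [0.0, -1.0, -0.0]]
force: [-0.4, -0.0, -0.1]
opening: 0.999
```

Request:
{"op": "jog_arm", "data": {
  "motion": [0,-5,0,0,0,0,0,-15,0,0,0,0,0,-35,0,0,0,0,0,-60,0,0,0,0,0,-85,0,0,0,0,0,-105,0,0,0,0,0,-120,0,0,0,0,0,-120,0,0,0,0]
}}

```text
time_s: 19.42
position: [0.5987, -0.2392, 0.1862]
tcp_rot: [[-0.999, 0.003, -0.041], [0.041, -0.002, -0.999], [-0.003, -1.0, 0.002]]
force: [0.2, -0.2, -0.6]
opening: 0.999
```

```bash
python3 w.py w9
python3 - <<'E'
from h import *
im,d,s=cap('side','side9')
cv2.imwrite('pics/side9c.png',cv2.resize(im[110:210,260:400,::-1],None,fx=5,fy=5,interpolation=cv2.INTER_CUBIC))
im,W=cloud('wrist','w9');hsv=cv2.cvtColor(im,cv2.COLOR_RGB2HSV)
m=((hsv[...,0]<8)|(hsv[...,0]>172))&(hsv[...,1]>130)&(hsv[...,2]>50)
k,l,st,ce=cv2.connectedComponentsWithStats(m.astype(np.uint8));i=1+np.argmax(st[1:,4])
P=W[l==i];P=P[~np.isnan(P[:,0])];zt=np.median(P[:,2]);T=P[abs(P[:,2]-zt)<.006]
A=np.c_[T[:,:2],np.ones(len(T))];co=np.linalg.lstsq(A,T[:,2],rcond=None)[0]
c,r=cv2.minEnclosingCircle((T[:,:2]*1000).astype(np.float32));print('ztop',zt,'tilt',np.hypot(*co[:2]),c,r)
E
```

```text
19.425 [ 0.59867783 -0.23915309  0.18621566] [-31.7  33.   80.5   0.   66.3  60.7] [ 0.2  -0.23 -0.64] 0.9993961803403506
ztop 0.1033589641565015 tilt 0.009255222452814802 (599.1642456054688, -240.18673706054688) 30.412555694580078
```

View pics/w9.png

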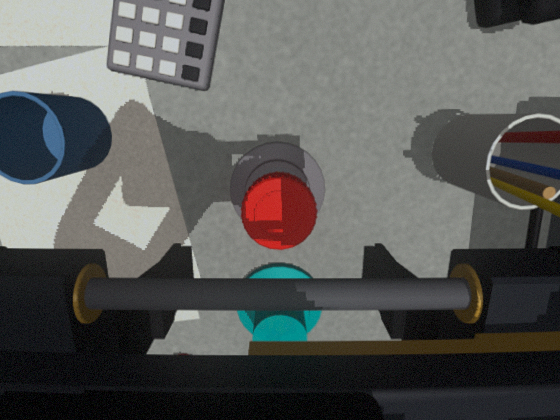

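View pics/side9c.png

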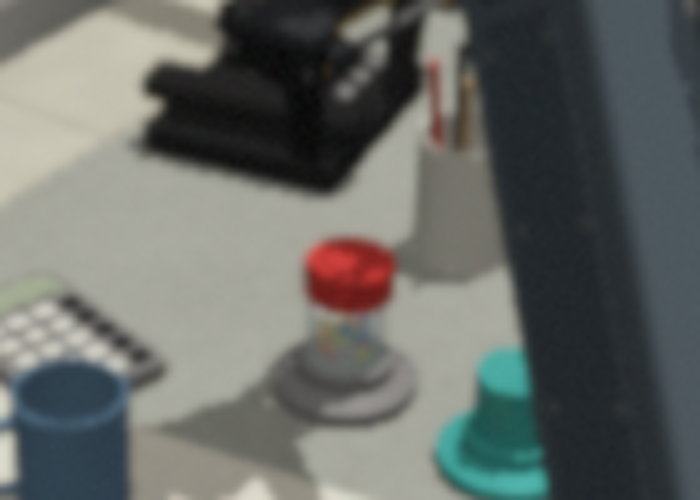

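The lid sits level on the jar at (280,211) with nothing touching it. Its top is at 103.4 mm against 104 mm expected at home, and its centre is within about 1.3 mm of the jar's axis. The mug, calculator and pen pot look untouched.

```bash
python3 -c "
from rig import bot
print(bot.hand_in())"
```

```text
the job is handed in; nothing more can be done
None
```

The red lid is on the open jar, screwed fully home and released, and I handed the job in at about 19.5 s of the 72 s allowed.

- **Dropping in:** I set the lid on the neck and turned it counter-clockwise with about 12 N down. After about 50° it began to drop, and I kept turning to about 70°. I then pressed it in to the expected "dropped" level.
- **Screwing home:** I turned it 88° clockwise. The height came down to the predicted home level (TCP z 65 mm) and stayed there over the last 8°.

Last checks before handing in:

| Check | Measured | Expected |
|---|---|---|
| Height of the lid's top | 103.4 mm | 104 mm when home |
| Tilt of the lid | about 0.01 rad | below 0.07 rad |
| Distance from the jar's axis | about 1.3 mm | below 4 mm |

The gripper was fully open and about 120 mm above the lid. No contact force showed beyond sensor noise. I did not measure the other objects afterwards. In the last pictures the mug, calculator, pen pot and turquoise jar looked undisturbed; the other things were not in view.

**One disagreement:** the fingertips turned out to be about 17 mm behind the TCP, not 22 mm ahead as stated. My first close therefore passed above the lid without touching it. I found this in the wrist depth picture, gripped about 37 mm lower, and worked all later heights from that grip.

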